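# Restock the spray-can rack

## Robot

A 6-joint arm with a two-finger parallel gripper is mounted at the origin on the work surface. World frame = base frame: x ahead of the robot, y to its left, z up, the work surface at z = 0. Lengths are in m, angles in degrees, forces in N, time in s.
With the tool pointing down it reaches from about 0.4 to 0.825 m from the base axis. Payload 7 kg.
Tool frame: the origin (TCP) lies midway between the tips of the shut fingers; the grasp point (between the pads) lies 19 mm behind it; z points along the fingers, y is the line along which they close (so a half turn about z gives the same grasp; the last joint's range is limited). The gripper opens to 88 mm and grips with 3 to 60 N. Pads are 19 mm wide; open, the fingers measure 130 mm over their backs; the gripper's body (78 mm by 193 mm) begins 47 mm behind the grasp point.
Start: joints at [-57.29, 20.546, 0.682, 0, -70.136, -16.507], TCP at [0.188, -0.648, 0.227] pointing down, gripper open.
Joint ranges: [-176.03, 176.03], [-82.01, 121.73], [-58.28, 71.71], [-173.87, 95.51], [-174.79, -0.11], [-173.66, 173.66]. Speed limits (degrees/s): [136.94, 136.94, 172.46, 180, 180, 180].

## Interface

Orientations are given as a 3x3 rotation matrix whose columns are the frame's x, y, z axes.
In Python, from rig import robot gives the robot as it stands. Calls block until the motion is done:
- robot.goto(position, orientation): joint-space move of the TCP to a pose.
- robot.servo_line(position, ori=None, speed=0.15): straight line of the TCP; ori=None keeps the orientation; speed is the mean speed in m/s.
- robot.movej(angles): joint-space move.
- robot.move_gripper(opening): opening from 0.0 (shut) to 1.0 (fully open); the grip force is fixed at half the most; returns when the fingers have stopped.
- robot.dwell(seconds).
- robot.ik(position, orientation): joint angles nearest the present ones, or None.
- robot.grab_frame(name): name is "scene" or "top"; returns (picture, depth): 400x640x3 uint8, red, green, blue; 400x640 float32, m along the optical axis (not along the pixel's ray), 0 where there is no reading.
- robot.camera_info(name): a dict with "vfov" (degrees; the focal length in pixels is half the picture's height over the tangent of half this angle, whatever the lens; pixels are square), "cx", "cy" (the principal point, pixels), "view" (4x4, takes a point from world to camera coordinates). Camera axes: x right, y down, z forward; pixel columns grow to the right and rows downward; lengths in m; the calibration is good to about 2 mm. A picture is of the moment at which its call begins. camera_info takes no time and is no camera call.
A pose or a line that the arm cannot do raises robot.Unreachable and nothing moves.
- robot.job_done(): hands the job in; it is judged then, once.
Readings, each from a call of its own:
- robot.read_t(): time.
- robot.read_qpos(): joint angles.
- robot.read_qvel(): joint speeds.
- robot.read_effort(): joint torques, N m.
- robot.read_position(): TCP position.
- robot.read_tcp_rot(): TCP orientation.
- robot.read_force(): force on the tool from outside, world axes, zero at the start.
- robot.read_ft_torque(): the same for the moment, N m.
- robot.read_grip_width(): opening from 0.0 (shut) to 1.0 (fully open).
- robot.read_finger_force(): force on a finger pad.
Only numpy, scipy, OpenCV 4.12 (cv2) and the standard library are available. Lean on these libraries where they do the work, as an engineer would, in place of code of your own. Each camera call takes 0.05 s, during which the arm holds its last target. There are 200 camera calls.

## Task

Refill the low can rack on the bench with the two short spray cans left out on the bench, one of which has fallen over: stand it up, and push both into the rack's lane one after the other from its open end. Finally all three short cans (with the one already in the lane) stand upright in single file between the guide rails, the first against the wooden end stop and each tight against the next. Leave the rack of tall cans, the glue bottle and the tape roll as they are.

Things in the scene. Friction and masses are not known exactly. Their poses are not given: they have to be found in the camera images.
- low_rack: Low can rack, fixed: plywood board 290 x 94 x 9 mm carrying one straight lane of steel guide rails and an end stop. Origin: centre of the board's underside; x runs along the lane to the stop, z up. A like rack with 46 mm taller hoops, holding tall cans, stands beside it; their places may be swapped.
- lane_mouth (a point): Mouth of the low rack's lane: on the board's top (9 mm above the bench), midway between the rails; axes as low_rack. Rails: two a side, 8 mm bars centred 31 and 74 mm above the bench, 56 mm apart inside. They run straight from here to the stop; before here they flare over 25 mm to 84 mm apart.
- lane_stop (a point): Foot of the low rack's wooden end stop: centre of its face at the height of the board's top, 162 mm beyond the mouth; axes as low_rack. The stop is 60 mm high. The lane takes just three short cans: in a tight row their axes are 26, 78 and 130 mm before this point, and the last one's back is 6 mm inside the mouth.
- lane_apron (a point): Bare front end of the low rack's board, where a can can be stood before the mouth: point on its top, on the lane's centre line, 60 mm before the mouth; axes as low_rack. The board ends 50 mm before this point; the rails' flare begins 35 mm beyond it.
- lane_hoop (a point): Middle of the first wire hoop over the low rack's lane, 50 mm beyond the mouth and 127 mm above the bench; axes as low_rack. Three such hoops of 6 mm wire, 50 mm apart and 78 mm wide, tie the rails together; a short can on the board passes 11 mm beneath, so cans go in only through the mouth.
- standing_can: Short spray can: aluminium cylinder 52 mm in diameter, 104 mm tall in all; full diameter up to 75 mm, then a shoulder and, for the top 22 mm, a grey cap 43 mm in diameter. Rigid, about 0.16 kg (varies by a third). Origin: centre of the flat foot, z from foot to cap. It tips if pushed in its upper half. It stands upright on the bench, to the right of the racks.
- fallen_can: Short spray can just like standing_can (52 mm diameter, 104 mm tall, about 0.16 kg, origin at the foot, z from foot to cap). It lies on its side on the bench to the right of the racks, the cap pointing towards the racks (5 to 32 degrees from +y, on the +x side). It rolls if nudged.
- lane_can: Short spray can just like standing_can (origin: centre of the foot, z to the cap). It stands in the low rack's lane, somewhere along it, short of the stop. It slides on the board with friction about 0.6.
- tall_can_1: Bystander: spray can 52 mm in diameter and 150 mm tall, in the higher rack at its stop. Origin: centre of the foot.
- tall_can_2: Bystander: spray can 52 mm in diameter and 150 mm tall, next in the higher rack. Origin: centre of the foot.
- glue_bottle: Bystander: white wood-glue bottle, 60 mm in diameter, 192 mm tall, standing on the bench beyond the racks. Origin: centre of the foot.
- tape_roll: Bystander: roll of masking tape lying flat, 104 mm in diameter, 25 mm high, on the bench beyond the loose cans. Origin: centre of its underside.
There are look-alikes about, which are no part of the job. Leave any green or turquoise look-alike of the fallen_can alone.

How it is judged (in metres and radians):
On the way:
1. one of the two loose cans has been pushed upright into the lane while the other is still outside it (((x of standing_can in the frame of lane_stop between -0.155 and 0 m and y of standing_can in the frame of lane_stop between -0.008 and 0.008 m and z of standing_can in the frame of lane_stop below 0.006 m and angle between standing_can's own z axis and vertical below 0.2 rad and x of fallen_can in the frame of lane_stop below -0.175 m) or (x of fallen_can in the frame of lane_stop between -0.155 and 0 m and y of fallen_can in the frame of lane_stop between -0.008 and 0.008 m and z of fallen_can in the frame of lane_stop below 0.006 m and angle between fallen_can's own z axis and vertical below 0.2 rad and x of standing_can in the frame of lane_stop below -0.175 m))), for 0.1 s.
At the end, for the whole second after the job is handed in: All three short cans stand upright (within 0.1 rad) on the low rack's board between its guide rails (within 8 mm of the centre line), at rest, in single file up to the end stop: every can's axis is less than 138 mm before the stop's face, which leaves at most 8 mm of play in the whole row (x of lane_can in the frame of lane_stop between -0.138 and 0 m and y of lane_can in the frame of lane_stop between -0.008 and 0.008 m and z of lane_can in the frame of lane_stop between -0.004 and 0.004 m and angle between each of lane_can, standing_can, fallen_can's own z axis and vertical below 0.1 rad and linear speed of each of lane_can, standing_can, fallen_can below 0.02 m/s and x of standing_can in the frame of lane_stop between -0.138 and 0 m and y of standing_can in the frame of lane_stop between -0.008 and 0.008 m and z of standing_can in the frame of lane_stop between -0.004 and 0.004 m and x of fallen_can in the frame of lane_stop between -0.138 and 0 m and y of fallen_can in the frame of lane_stop between -0.008 and 0.008 m and z of fallen_can in the frame of lane_stop between -0.004 and 0.004 m); the robot touches nothing.
It fails at once if a tall can is knocked over or shifted by more than 25 mm (distance of tall_can_1 from where it was at the start of the episode above 0.025 m or angle between tall_can_1's own z axis and vertical above 0.35 rad).
It fails at once if a tall can is knocked over or shifted by more than 25 mm (distance of tall_can_2 from where it was at the start of the episode above 0.025 m or angle between tall_can_2's own z axis and vertical above 0.35 rad).
It fails at once if the glue bottle is knocked over or shifted by more than 25 mm (distance of glue_bottle from where it was at the start of the episode above 0.025 m or angle between glue_bottle's own z axis and vertical above 0.35 rad).
It fails at once if the tape roll is knocked over or shifted by more than 25 mm (distance of tape_roll from where it was at the start of the episode above 0.025 m or angle between tape_roll's own z axis and vertical above 0.35 rad).
It also fails if it takes over 62 s, if anything falls off the work surface, if the arm or the gripper's body presses on something with over 40 N, if the wrist force passes 120 N, or if a joint passes its speed limit or range.

## Working session

There is one attempt and no reset: what is moved stays moved. The work goes in short steps, each a Python script; the robot and the scene stay as the last script left them, time stands still between calls to the robot, and variables do not carry over. Pictures are saved under pics/ and viewed, at most 10 in all, crops included, and the job is handed in when it is done.

```bash
ls; mkdir -p pics
python3 - <<'E'
from rig import robot
import cv2,numpy as np
for n in("scene","top"):
    p,d=robot.grab_frame(n); cv2.imwrite(f"pics/{n}0.png",p[:,:,::-1]); np.savez(f"{n}0.npz",p=p,d=d)
    print(n,robot.camera_info(n))
print(robot.read_t())
E
```

```text
pics
scene {'vfov': 57.2149327147542, 'cx': 313.5544187405475, 'cy': 198.23118536376762, 'view': array([[ 0.86359588,  0.50416483,  0.00446978, -0.42445613],
       [ 0.35840308, -0.60763354, -0.70875152, -0.17823441],
       [-0.3546116 ,  0.61367687, -0.70544405,  1.19293726],
       [ 0.        ,  0.        ,  0.        ,  1.        ]])}
top {'vfov': 44.878808387642664, 'cx': 307.910248753914, 'cy': 203.81219160013703, 'view': array([[ 3.02908108e-04, -9.99990818e-01, -4.27464128e-03,
        -7.74464937e-02],
       [-9.87542167e-01,  3.73501454e-04, -1.57354152e-01,
         5.47203116e-01],
       [ 1.57354304e-01,  4.26905236e-03, -9.87532986e-01,
         1.11442448e+00],
       [ 0.00000000e+00,  0.00000000e+00,  0.00000000e+00,
         1.00000000e+00]])}
0.1
```

View pics/scene0.png

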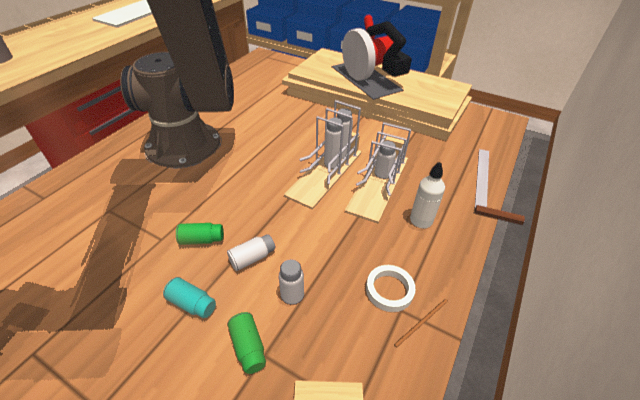

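View pics/top0.png

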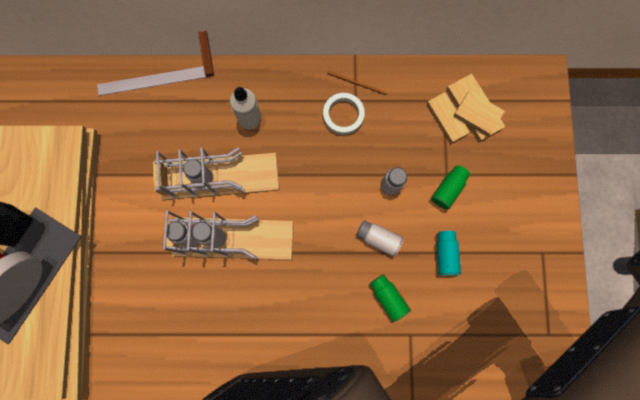

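The low rack is the one with a single can (top view: board about (160–279, 153–198), mouth towards the right, which is −y). The standing can is at (394,181) and the fallen white can at (381,238) with its cap to the left. I'll enlarge those areas.

```bash
cat > h.py <<'E'
import numpy as np,cv2
from rig import robot
def K(n):
    c=robot.camera_info(n); return 200/np.tan(np.radians(c['vfov']/2)),c['cx'],c['cy'],c['view']
def pix2w(n,u,v,z):      # ray through the pixel meets height z
    f,cx,cy,V=K(n); R,t=V[:3,:3],V[:3,3]; o=-R.T@t
    r=R.T@np.array([(u-cx)/f,(v-cy)/f,1]); return o+r*(z-o[2])/r[2]
def cloud(n,d):
    f,cx,cy,V=K(n); v,u=np.mgrid[:400,:640]
    c=np.stack([(u-cx)/f*d,(v-cy)/f*d,d],-1); return (c-V[:3,3])@V[:3,:3]
def w2pix(n,p):
    f,cx,cy,V=K(n); c=V[:3,:3]@np.asarray(p)+V[:3,3]; return np.array([c[0]/c[2]*f+cx,c[1]/c[2]*f+cy])
E
python3 - <<'E'
from h import *
p=np.load('top0.npz')['p'][:,:,::-1]
a=cv2.resize(p[140:210,145:295],None,fx=5.2,fy=5.2,interpolation=cv2.INTER_CUBIC)
cv2.imwrite('pics/crop_rack.png',a); print(a.shape)
d=np.load('top0.npz')['d']; C=cloud('top',d); z=C[:,:,2]
print('bench z',np.median(z[300:320,300:360]), 'board',np.median(z[160:188,255:272]))
# board patch
m=np.zeros((400,640),bool); m[145:205,240:290]=1
b=(m&(z>.005)&(z<.013)); P=C[b][:,:2]; print(b.sum(),cv2.minAreaRect(P.astype(np.float32)),P.min(0),P.max(0))
for nm,(u0,u1,v0,v1) in dict(stand=(375,412,160,202),fallen=(350,410,212,262),lanecan=(180,210,150,190)).items():
    m=np.zeros((400,640),bool); m[v0:v1,u0:u1]=1
    b=m&(z>.012); Q=C[b]; print(nm,b.sum(),Q.max(0),Q.min(0))
    if nm!='fallen':
        t=Q[(abs(Q[:,2]-(.104 if nm=='stand' else .113))<.004)]; print(len(t),t.mean(0),(t.min(0)+t.max(0))/2,np.ptp(t,axis=0))
    else:
        t=Q[Q[:,2]>.025]; c,s,vt=(t.mean(0),)+np.linalg.svd(t[:,:2]-t[:,:2].mean(0))[1:]; ax=vt[0]*np.sign(vt[0][1]); q=(t[:,:2]-c[:2])@ax; w=(t[:,:2]-c[:2])@[-ax[1],ax[0]]
        print('c',c,'ax',ax,np.degrees(np.arctan2(ax[0],ax[1])),q.min(),q.max(),w.min(),w.max(), 'foot',c[:2]+ax*q.min())
# scene camera too
d=np.load('scene0.npz')['d']; S=cloud('scene',d)
for nm,(u0,u1,v0,v1) in dict(stand=(274,310,255,308),fallen=(222,280,230,275)).items():
    Q=S[v0:v1,u0:u1].reshape(-1,3); Q=Q[Q[:,2]>.012]
    t=Q[abs(Q[:,2]-.104)<.004] if nm=='stand' else Q[Q[:,2]>.025]
    print('scene',nm,len(t),t.mean(0),(t.min(0)+t.max(0))/2,t.min(0),t.max(0))
E
```

```text
(364, 780, 3)
bench z 0.0003894619237116958 board 0.00913399498553174
1262 ((0.6282162666320801, 0.031350091099739075), (0.15037786960601807, 0.12295261770486832), 0.3451024293899536) [ 0.55275937 -0.03020228] [0.70327304 0.09310714]
stand 531 [ 0.62689324 -0.0824077   1.18630456] [ 0.36505012 -0.3066678   0.01231528]
242 [ 0.60233081 -0.28117984  0.10399661] [ 0.603175   -0.28163594  0.10400905] [0.04055446 0.04172408 0.00797882]
fallen 938 [ 0.50999904 -0.0824077   1.18630456] [ 0.36505012 -0.30098147  0.01983247]
c [ 0.4656493  -0.24463886  0.05788939] ax [0.14669287 0.98918209] 8.43532180998948 -0.05545047082979263 0.14571897648608895 -0.039139039294848604 0.12330906123347206 foot [ 0.45751511 -0.29948947]
lanecan 955 [0.66485042 0.23508801 1.18630456] [ 0.36505012 -0.0824077   0.01206264]
250 [0.61981469 0.18635956 0.1128774 ] [0.61918927 0.18365184 0.11299142] [0.08345118 0.0585076  0.00754989]
scene stand 270 [ 0.60311107 -0.28537944  0.10256296] [ 0.60261478 -0.28496903  0.10276058] [ 0.58242325 -0.30431276  0.10005402] [ 0.62280632 -0.26562529  0.10546713]
scene fallen 885 [ 0.47906159 -0.26092847  0.04885016] [ 0.61167228 -0.4124206   0.37109447] [ 0.36987684 -0.62638335  0.02506513] [ 0.85346772 -0.19845784  0.71712381]
```

View pics/crop_rack.png

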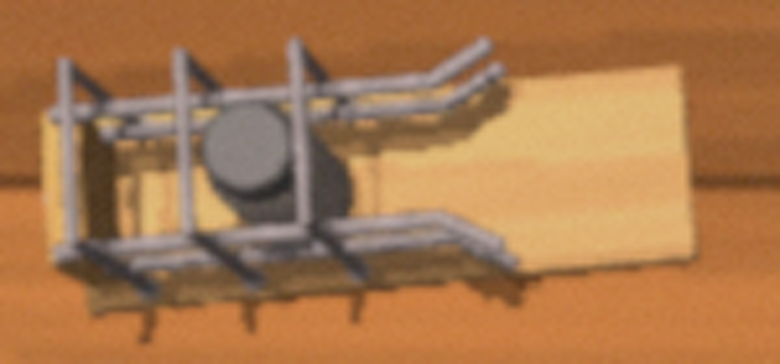

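The crop shows the board's front corners at about (680,67) and (693,260). The upper rails run (55,115)→(430,80) and (80,245)→(435,220). Next I'll fit the lane direction and the fallen can, with invalid depth filtered out.

```bash
cat >> h.py <<'E'
def pts(n,d,x,y,zr):
    C=cloud(n,d)[d>0]; C=C[np.isfinite(C).all(1)]
    return C[(C[:,0]>x[0])&(C[:,0]<x[1])&(C[:,1]>y[0])&(C[:,1]<y[1])&(C[:,2]>zr[0])&(C[:,2]<zr[1])]
E
python3 - <<'E'
from h import *
c2=lambda x,y:(145+(x+.5)/5.2-.5,140+(y+.5)/5.2-.5)
A=[pix2w('top',*c2(*q),z) for q,z in [((680,67),.009),((693,258),.009),((55,115),.074),((430,80),.074),((80,245),.074),((435,220),.074)]]
for a in A: print(a)
for i,j in((0,1),(2,3),(4,5)): 
    e=A[i]-A[j]; print(np.degrees(np.arctan2(e[0],e[1])),np.linalg.norm(e[:2]))
for n in('top','scene'):
    d=np.load(n+'0.npz')['d']; print(n)
    b=pts(n,d,(.56,.70),(-.08,.035),(.0055,.0125)); print('board front',len(b),cv2.minAreaRect(b[:,:2].astype(np.float32)))
    r=pts(n,d,(.55,.72),(.07,.24),(.068,.082)); r=r[:,:2]
    # rail pair fit: axis angle a, offset c, |w|=32
    from scipy.optimize import least_squares
    f=lambda p:(abs((r[:,0]-p[0])-np.tan(p[1])*(r[:,1]-.13))*np.cos(p[1])-.032)
    s=least_squares(f,[.625,.0],loss='soft_l1',f_scale=.003); print('rails',len(r),s.x[0],np.degrees(s.x[1]),np.median(abs(f(s.x))))
    st=pts(n,d,(.57,.69),(.19,.27),(.064,.0715)); print('stop top',len(st),st.mean(0),st.min(0),st.max(0))
    t=pts(n,d,(.40,.53),(-.33,-.17),(.03,.06)); 
    m,ev=t[:,:2].mean(0),np.linalg.svd(t[:,:2]-t[:,:2].mean(0))[2][0]; ev*=np.sign(ev[1]); q=(t[:,:2]-m)@ev; w=(t[:,:2]-m)@[ev[1],-ev[0]]
    print('fallen',len(t),m,np.degrees(np.arctan2(*ev)),q.min(),q.max(),w.min(),w.max(),t[:,2].max())
    h=t[t[:,2]>.047][:,:2]; e=np.linalg.svd(h-h.mean(0))[2][0]; print(' ridge',h.mean(0),np.degrees(np.arctan(e[0]/e[1])),'foot',m+ev*q.min(),'cap',m+ev*q.max())
E
```

```text
[0.68286573 0.00423728 0.009     ]
[ 0.58925196 -0.00296868  0.009     ]
[0.64310564 0.28315453 0.074     ]
[0.65932443 0.11314675 0.074     ]
[0.58297231 0.26887292 0.074     ]
[0.59436464 0.10916839 0.074     ]
85.59830985929959 0.09389070865903505
-5.449539143504657 0.17077967176426748
-4.080214534143347 0.1601103428310213
top
board front 460 ((0.6308280825614929, -0.020329829305410385), (0.13003000617027283, 0.11281382292509079), 3.125079870223999)
rails 462 0.625343188877942 -5.159665574042243 0.0025935282577687277
stop top 7 [0.6053362  0.23257079 0.06915625] [0.57594691 0.19025644 0.06463558] [0.65451411 0.26983278 0.07144527]
fallen 899 [ 0.46690428 -0.24676356] 26.953229697101957 -0.04998446292050457 0.05385397442193459 -0.023421184623903066 0.02791238799781188 0.057225813348545145
 ridge [ 0.46537264 -0.25280178] 26.837412542284007 foot [ 0.44424817 -0.29131855] cap [ 0.4913143  -0.19875938]
scene
board front 356 ((0.6350845694541931, 0.015030710026621819), (0.09605414420366287, 0.040740858763456345), 1.3416240215301514)
rails 301 0.6249535254138603 -5.325560534700769 0.0043754336641205135
stop top 34 [0.61436532 0.24953092 0.06732683] [0.57359433 0.20075091 0.06408651] [0.65889805 0.26968574 0.07148573]
fallen 814 [ 0.47449941 -0.25705548] 26.183315807531482 -0.047134583157920316 0.057066877027615336 -0.0318850441471214 0.01849199990428596 0.05306744819345556
 ridge [ 0.46484647 -0.26040265] 27.01690379984772 foot [ 0.45370153 -0.29935344] cap [ 0.49967986 -0.20584441]
```

```bash
cat >> h.py <<'E'
Z=np.array([0,0,1.])
dr=lambda deg:np.array([np.sin(np.radians(deg)),np.cos(np.radians(deg)),0])
U=dr(-4.9); MOUTH=np.array([.6268,.1095,.009])
A=dr(27); FC=np.array([.4495,-.296,0])     # fallen can: axis, foot
SC=np.array([.603,-.283,0])
G=.058
def rot(z,y): z=z/np.linalg.norm(z); return np.stack([np.cross(y,z),y,z],1)
down=lambda u,s:rot(-Z,s*np.cross(Z,u))
def fwd(u,s,tilt): t=np.radians(tilt); return rot(u*np.cos(t)-Z*np.sin(t),s*np.cross(Z,u))
APR=MOUTH-.068*U
E
python3 - <<'E'
from h import *
print('mouth->front mid',MOUTH-.11*U,'x at y=.13',(MOUTH+U*.0205)[0])
for s in(1,-1):
    for nm,p,R in[('std',SC+Z*.046,down(U,s)),('std hi',SC+Z*.16,down(U,s)),('place',APR+Z*.046,down(U,s)),
      ('push0',APR-.06*U+Z*.026,fwd(U,s,20)),('push hi',APR-.06*U+Z*.2,fwd(U,s,20)),('push1',MOUTH+.006*U+Z*.023,fwd(U,s,20)),
      ('fal',FC+A*G+Z*.009,down(A,s)),('fal hi',FC+A*G+Z*.2,down(A,s)),('flip hi',APR+.019*U+Z*.2,fwd(U,s,0)),('flip',APR+.019*U+Z*G,fwd(U,s,0)),('flip back',APR-.1*U+Z*G,fwd(U,s,0))]:
        q=robot.ik(p,R); print(s,nm,p.round(3),None if q is None else np.round(q))
E
```

```text
mouth->front mid [ 6.36195862e-01 -9.79825810e-05  9.00000000e-03] x at y=.13 0.625048953075684
1 std [ 0.603 -0.283  0.046] [ -8.  29. -12.   0. -49.  13.]
1 std hi [ 0.603 -0.283  0.16 ] [ -8.  22.  -6.   0. -62.  13.]
1 place [0.633 0.042 0.055] [ 21.  25. -16.   0. -48. -16.]
1 push0 [ 0.638 -0.018  0.035] [-22.  52.  17. -58. -98.  43.]
1 push hi [ 0.638 -0.018  0.209] [ -22.   40.   19.  -61. -106.   30.]
1 push1 [0.626 0.115 0.032] [-13.  49.   8. -63. -90.  44.]
1 fal [ 0.476 -0.244  0.009] [ -6.  22. -32.   0. -37. -21.]
1 fal hi [ 0.476 -0.244  0.2  ] [ -6.   9. -19.   0. -62. -21.]
1 flip hi [0.631 0.061 0.209] [ -22.   47.   15.  -75. -112.   35.]
1 flip [0.631 0.061 0.067] [ -21.   58.   16.  -72. -109.   45.]
1 flip back [ 0.641 -0.058  0.067] [ -28.   62.   26.  -69. -116.   41.]
-1 std [ 0.603 -0.283  0.046] [  -8.   29.  -12.    0.  -49. -167.]
-1 std hi [ 0.603 -0.283  0.16 ] [  -8.   22.   -6.    0.  -62. -167.]
-1 place [0.633 0.042 0.055] [ 21.  25. -16.   0. -48. 164.]
-1 push0 [ 0.638 -0.018  0.035] [ -22.   52.   17.  -58.  -98. -137.]
-1 push hi [ 0.638 -0.018  0.209] [ -22.   40.   19.  -61. -106. -150.]
-1 push1 [0.626 0.115 0.032] [ -13.   49.    8.  -63.  -90. -136.]
-1 fal [ 0.476 -0.244  0.009] [ -6.  22. -32.   0. -37. 159.]
-1 fal hi [ 0.476 -0.244  0.2  ] [ -6.   9. -19.   0. -62. 159.]
-1 flip hi [0.631 0.061 0.209] [ -22.   47.   15.  -75. -112. -145.]
-1 flip [0.631 0.061 0.067] [ -21.   58.   16.  -72. -109. -135.]
-1 flip back [ 0.641 -0.058  0.067] [ -28.   62.   26.  -69. -116. -139.]
```

```bash
cat >> h.py <<'E'
def lower(p,R,z0,z1,lim=4):   # step down until contact
    robot.dwell(.1); f0=robot.read_force()[2]; z=z0
    while z>z1:
        z-=.002; robot.servo_line([p[0],p[1],z],R,speed=.03)
        if robot.read_force()[2]-f0>lim: break
    return z,robot.read_force()[2]-f0
E
python3 - <<'E'
from h import *
R=down(U,1)
robot.goto(SC+Z*.2,R)
robot.servo_line(SC+Z*.046,R,speed=.2)
robot.move_gripper(0.); print('w',robot.read_grip_width()*88,robot.read_finger_force())
robot.servo_line(SC+Z*.14,R,speed=.2)
robot.goto(APR+Z*.14,R)
robot.servo_line(APR+Z*.052,R,speed=.2)
print(lower(APR,R,.061,.049), robot.read_position())
robot.move_gripper(1.)
robot.servo_line(APR+Z*.19,R,speed=.2)
robot.goto(APR-.07*U+Z*.19,fwd(U,1,20))
p,d=robot.grab_frame('top'); cv2.imwrite('pics/t1.png',p[:,:,::-1]); np.savez('t1.npz',p=p,d=d)
p,d=robot.grab_frame('scene'); cv2.imwrite('pics/s1.png',cv2.resize(p[80:300,180:460,::-1],None,fx=2.8,fy=2.7)); np.savez('s1.npz',p=p,d=d)
print(robot.read_t())
E
```

```text
w 51.708686750331786 30.00045508146286
(0.05299999999999999, np.float64(15.506082834546115)) [0.63289607 0.04182403 0.05511229]
9.9917
```

View pics/s1.png

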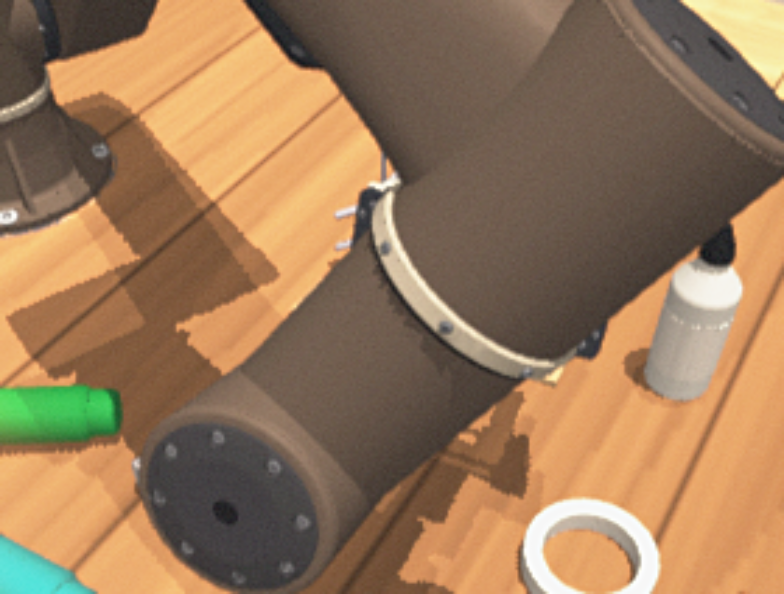

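The scene view is blocked by the wrist, so I'll check the top view.

View pics/t1.png

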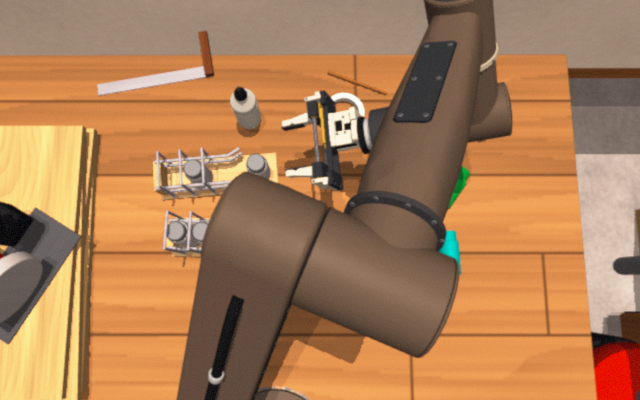

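The can stands on the apron at (257,163). The tape roll at (343,113) is close to the gripper's path, so I'll push with a 30° tilt to keep the body above 25 mm.

```bash
cat >> h.py <<'E'
def push(end,lim=9,tilt=30,z=.023):   # tip's foremost edge goes to `end` beyond the mouth
    R=fwd(U,1,tilt); P=lambda s:MOUTH+(s-.0095*np.sin(np.radians(tilt)))*U+Z*z
    robot.goto(P(-.133)+Z*.15,R); robot.move_gripper(0.)
    robot.servo_line(P(-.133),R,speed=.2)
    robot.servo_line(P(-.097),R,speed=.1); f0=robot.read_force()
    s=-.097; f=0; F=[]
    while s<end:
        s=min(s+(.006 if s<end-.03 else .003),end); robot.servo_line(P(s),R,speed=.05)
        f=-(robot.read_force()-f0)@U; F.append(round(float(f),1))
        if f>lim: break
    print('push stopped at',s,F,robot.read_t()); return s,P(s),R
E
python3 - <<'E'
from h import *
s,p,R=push(.002)
robot.servo_line(p-.05*U,R,speed=.15)
robot.servo_line(p-.05*U+Z*.2,R,speed=.25)
robot.goto(FC+A*G+Z*.2,down(A,1)); 
R=down(A,1)
for n in('top','scene'):
    p,d=robot.grab_frame(n); cv2.imwrite(f'pics/{n}2.png',p[:,:,::-1]); np.savez(n+'2.npz',p=p,d=d)
print(robot.read_t())
E
```

```text
push stopped at 0.002 [0.8, -0.4, 0.7, -0.1, 0.4, 0.3, -0.1, -0.3, 1.0, 0.2, 0.9, -0.5, 0.1, 0.9, 0.1, 0.2, -0.3, 1.0, 0.0, 0.9, 1.3] 18.525
21.2917
```

View pics/scene2.png

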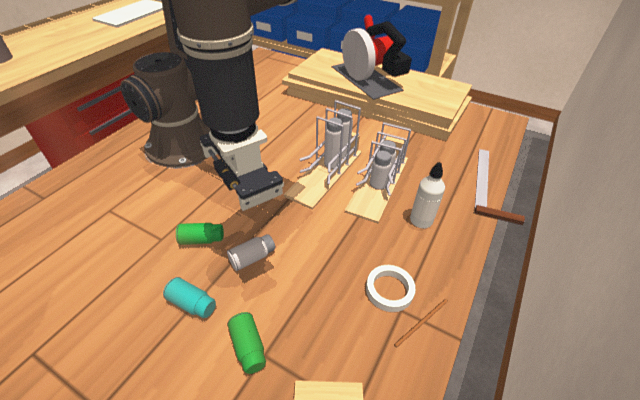

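View pics/top2.png

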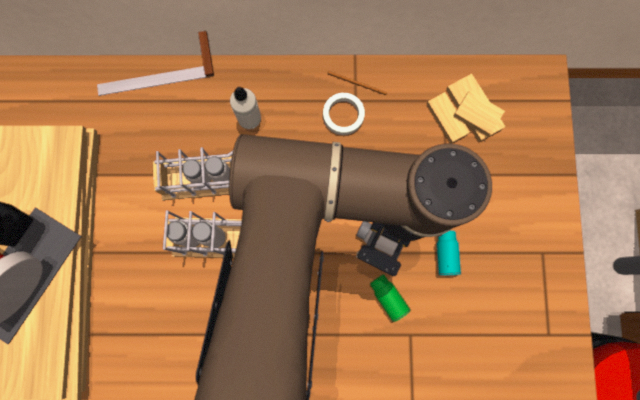

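The first can now stands in the lane next to lane_can (top view (213,165)). The fallen can hasn't moved, at scene (250,252). Next I'll grasp it, flip it upright and place it.

Run:
```python
from h import *
R=down(A,1); g=FC+A*G
robot.move_gripper(.88)
robot.servo_line(g+Z*.009,R,speed=.2)
robot.move_gripper(0.); w=robot.read_grip_width()*88; print('w',w,robot.read_t())
if 48<w<56:
    robot.servo_line(g+Z*.2,R,speed=.25)
    R=fwd(U,1,0); p=APR+.019*U
    robot.goto(p+Z*.2,R)
    for n in('top','scene'):
        q,d=robot.grab_frame(n); np.savez(n+'3.npz',p=q,d=d); cv2.imwrite(f'pics/{n}3.png',q[:,:,::-1])
    robot.servo_line(p+Z*(G+.012),R,speed=.15)
    print(lower(p,R,APR[2]+G+.012,APR[2]+G-.008),robot.read_position(),robot.read_t())
```

```text
w 51.32635297645145 24.2583
(np.float64(0.06499999999999999), np.float64(11.277857320236254)) [0.6310371  0.06075011 0.06698203] 29.3833
```

View pics/top3.png

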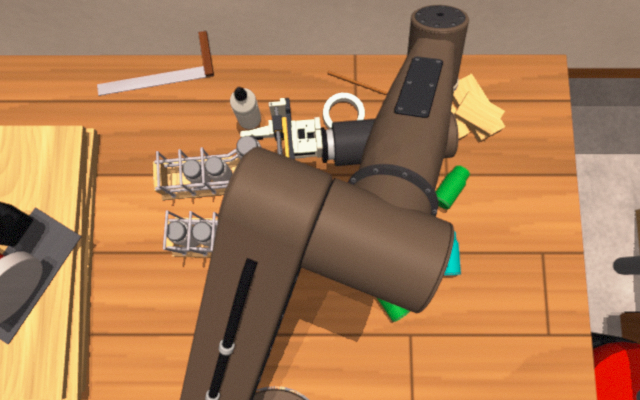

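The can is held upright and touched the board at the expected height. I'll release it and push it home.

Run:
```python
from h import *
robot.move_gripper(1.); print(robot.read_t())
R=fwd(U,1,0); p=robot.read_position()
robot.servo_line(p+Z*.15,R,speed=.25)
q,d=robot.grab_frame('top'); t=pts('top',d,(.58,.69),(-.02,.09),(.108,.118)); print(len(t),t.mean(0) if len(t) else 0,APR)
s,p,R=push(.012)
robot.servo_line(p-.05*U,R,speed=.15)
robot.servo_line(p-.05*U+Z*.2,R,speed=.25)
robot.goto(SC+Z*.25,down(U,1))
for n in('top','scene'):
    q,d=robot.grab_frame(n); np.savez(n+'4.npz',p=q,d=d); cv2.imwrite(f'pics/{n}4.png',q[:,:,::-1])
a=np.load('scene4.npz')['p'][90:230,280:450,::-1]; b=np.load('top4.npz')['p'][130:215,140:300,::-1]
cv2.imwrite('pics/fin.png',np.vstack([cv2.resize(x,(480,280),interpolation=cv2.INTER_CUBIC) for x in(a,b)]))
print(robot.read_t())
```

```text
30.1917
0 0 [0.63260835 0.04174852 0.009     ]
push stopped at 0.011000000000000013 [0.1, -0.1, -1.3, -0.3, -0.4, -0.9, -0.0, -0.3, -0.6, 0.6, -0.4, -0.2, 0.8, 0.0, 0.9, 1.0, 0.3, 1.7, 0.7, 1.7, 5.6, 14.5] 40.0167
42.8167
```

View pics/fin.png

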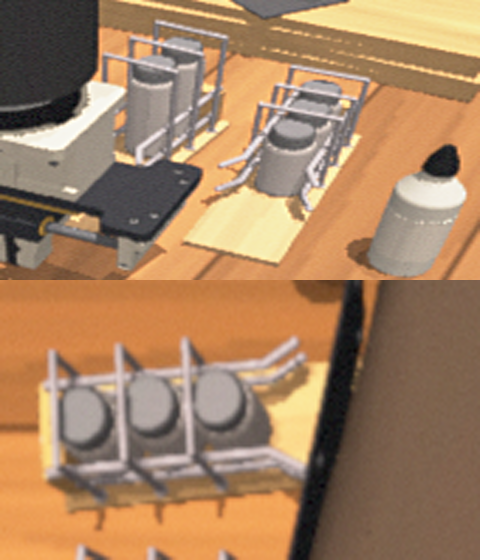

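The picture shows three short cans upright in a tight row, at (85,418), (152,405) and (218,398). The push force jumped to 14.5 N at the stop. The gripper is clear of everything, so I'm handing it in.

```bash
python3 -c "
from rig import robot
print(robot.job_done())"
```

```text
the job is handed in; nothing more can be done
None
```

I handed the job in at about 43 s of the 62 s: both loose cans are in the low rack's lane and, in the last pictures, all three short cans stand upright in a tight row up to the end stop; the judge returned no verdict.

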